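# Close and start the multi-cooker

## Robot

A 7-joint arm with a two-finger parallel gripper is mounted at the origin on a cart in front of the work surface, level with it; the furniture and walls round the work are solid. World frame = base frame: x ahead of the robot, y to its left, z up, the work surface at z = 0. Lengths are in m, angles in rad, forces in N, time in s.
With the tool pointing down it reaches from about 0.4 to 0.85 m from the base axis. Payload 10.4 kg.
Tool frame: the origin (TCP) lies on the centre line of the jaws, within the pads' length; the fingertips stand 11 mm ahead of it and the grasp point (between the pads) lies 8 mm behind it (manip.finger_overhang is the distance from the TCP to the fingertips, in m); z points along the fingers, y is the line along which they close (so a half turn about z gives the same grasp; the last joint's range is limited). The gripper opens to 85 mm and grips with 20 to 120 N. Pads are 22 mm wide; open, the fingers measure 114 mm over their backs; the gripper's body (76 mm by 85 mm) begins 54 mm behind the grasp point. The pads swing forward as they close: fully open they stand 13 mm farther back than shut.
Start: joints at [1.246, 0.332, -0.065, 1.46, 0.022, 1.35, -0.088], TCP at [0.186, -0.597, 0.242] pointing down, gripper open.
Joint ranges: [-2.6, 2.6], [-0.5, 2.12], [-1.47, 1.34], [0.16, 2.42], [-1.27, 4.41], [0.06, 2.06], [-2.6, 2.6]. Speed limits (rad/s): [2.22, 2.22, 2.79, 2.79, 3.14, 3.14, 3.14].

## Interface

Orientations are given as a unit quaternion [x, y, z, w].
In Python, from workcell import manip, imaging, workorder gives the robot as it stands.
- The arm moves only by the tool jog_arm, never from a script. Its argument "deltas" is a list of rows, each an object with "gripper": the opening, from 0 (shut) to 1 (fully open); "offset": the shift along the tool's x, y, z in m, a list of three; "rotation": the turn, a rotation vector about the tool's x, y, z in degrees, a list of three. In form: [{"gripper": gripper, "offset": [tx, ty, tz], "rotation": [ax, ay, az]}, ...]. A call has 1 to 20 rows; each row shifts and turns the commanded pose from where the row before left it, along the tool's axes as they then stand; what a row does not reach is not made up. A row lasts 1/10 s, in which the tool goes at most 50 mm and 8.59 degrees, less where a joint would pass 70% of its speed; a pose out of reach is approached as far as the arm can. A call with a gripper value outside its range is refused whole. The fingers move at their own pace and stop on an object; "newtons" is the grip in N (left out, the last holds). Time passes only in rows, so rows that do not move let the fingers close. It gives the time, the measured TCP pose, the force, the opening and the grip force at its end, in the units of the state.
- manip.get_obs(): the state, without advancing time (a new reading comes with each control period).
- imaging.camera(name): name is "side" or "top" or "wrist"; returns the picture (480x640x3 uint8, blue, green, red); there is no depth.
- imaging.camera_model(name): a dict with "camera_matrix" (3x3 intrinsics, pixels), "world_to_cam" (4x4, takes a point from world to camera coordinates); the wrist camera has in their place "hand_eye" (4x4, takes a point from camera to tool coordinates, whose origin is the TCP and whose axes are the flange's). Camera axes: x right, y up, looking along -z (the intrinsics and any distortion apply to the point x, -y, -z); pixel columns grow to the right and rows downward; lengths in m; the calibration is good to about 2 mm. A picture is of the moment at which its call begins: read the wrist's pose just before it. camera_model takes no time and is no camera call.
- workorder.hand_in(): hands the job in; it is judged then, once.
The state is a dict: "clock": time; "joint_pos": joint angles; "joint_velocities": joint speeds; "tau": joint torques, N m; "position": TCP position; "ee_rot": TCP orientation; "ft_force": force on the tool from outside, world axes, zero at the start; "torque": the same for the moment, N m; "grip_width": opening from 0.0 (shut) to 1.0 (fully open); "grasp_force": force on a finger pad.
Only numpy, scipy, OpenCV 4.12 (cv2) and the standard library are available. Lean on these libraries where they do the work, as an engineer would, in place of code of your own. Each camera call takes 0.05 s, during which the arm holds its last target. There are 200 camera calls.

## Task

Get the multi-cooker going with light touches of the fingertips: push its lid shut at the front lip, then push the steam-vent lever on the lid from the left right across to its sealed end on the right, then tap the oblong programme key and last the round start key, each fully down and let up again. Do not press the small square cancel key between them, push only lightly, and leave the cooker and everything round it standing where it is, lifting nothing.

Things in the scene. Friction and masses are not known exactly. Their poses are not given: they have to be found in the camera images.
- cooker: white round multi-cooker, 212 mm across, 2.6 kg, loose on rubber feet. Origin: centre of its underside; x points from its front (lip, keys) to its back (hinge), y to the left of a person before its front, z up; turned up to 20 degrees. Rim 140 mm high; with the lid shut the flat lid top is 175 mm high. The hinge line runs along y at x = +112 mm, height 140 mm
- cooker_lid (a joint): hinged white lid of 217 mm diameter: 0 rad shut, grows as it opens (front edge up); it starts ajar. Its weight is balanced by a spring and it stays where it is left by friction; some 2 N down at the lip shuts it, against a firm stop
- lid_lip (a point): middle of the top of the lid's front lip (62 mm wide along y, 24 mm deep), where to push the lid down. It turns with the lid about the hinge line, so it swings forward (cooker -x) by up to 30 mm as the lid shuts: follow it. Lid shut: cooker x = -98 mm, y = 0, height 174.5 mm; that is 210 mm before the hinge line and 34.5 mm above it
- vent (a joint): black steam-vent lever on the lid: 0 rad venting (end stop, lever points to the front and 40 degrees to the cooker's left, +y), 1.4 rad sealed (end stop, points to the front and 40 degrees to the right, -y); it starts near the venting end and stays where it is left. About 1 N at its end moves it
- vent_end (a point): on the top of the vent lever, 45 mm from its pivot (the lever is 50 mm long, 11 mm thick, its sides reach from 7 to 23 mm above the lid). The pivot is at cooker x = +40 mm, y = 0. A push straight along the cooker's -y against the lever's +y side at cooker x = +8 mm takes it the whole way
- programme_top (a point): centre of the top of the grey oblong programme key (16 x 32 mm, long along y) on the lid's black panel, the left of the row of three: with the lid shut at cooker x = -43 mm, y = +52 mm, height 184 mm (9 mm proud of the lid). It presses in 4 mm along the lid's normal, taking 3.6 N, and springs back
- programme_key (a joint): travel of the programme key: 0 up, 0.004 m fully down
- start_top (a point): centre of the top of the grey round start key (26 mm diameter), the right of the row: cooker x = -43 mm, y = -52 mm, otherwise as the programme key
- start_key (a joint): travel of the start key: 0 up, 0.004 m fully down
- cancel_top (a point): centre of the top of the small grey square cancel key (14 x 14 mm) in the middle of the row, cooker x = -43 mm, y = 0, same height and spring; not to be pressed
- cancel_key (a joint): travel of the cancel key: 0 up, 0.004 m fully down
- bowl: loose painted bowl, 152 mm diameter, 80 mm high, origin under its centre; leave alone
- tumbler: loose glass tumbler, 81 mm diameter, 91 mm high, behind the bowl, origin under its centre; leave alone
- salt: loose glass salt shaker, 44 mm diameter, 90 mm high, in front of the bowl, origin under its centre; leave alone
- spice_a: loose spice jar with black cap, 41 mm diameter, 105 mm high, beside the cooker, origin under its centre; leave alone
- spice_b: loose spice jar with black cap, same size, beside the first; leave alone
- mug: loose green and white mug, 90 mm diameter, 97 mm high, on the right, origin under its centre; leave alone
- oil: loose oil bottle, 58 mm diameter, 208 mm high, at the back, origin under its centre; leave alone

How it is judged:
By the outcome, as a careful person would: the job done as asked, in the order asked, and still so for the second after the job is handed in, with the robot touching nothing.
It also fails if it takes over 54 s, if anything falls off the work surface, if the arm or the gripper's body presses on something with over 40 N, if the wrist force passes 120 N, or if a joint passes its speed limit or range.

## Working session

There is one attempt and no reset: what is moved stays moved. The work goes in short steps, Python scripts to look and compute and a tool call to move; the robot and the scene stay as the last step left them, time stands still between calls to the robot, and variables do not carry over. Pictures are saved under pics/ and viewed, at most 11 in all, crops included, and the job is handed in when it is done.

Besides the shell and the picture viewer there is one more tool, called after "Request:" as a command line: name --argument value ..., lists and objects as JSON in quotes. jog_arm: Moves the arm, as the interface text tells. Its arguments: {"type":"object","properties":{"deltas":{"type":"array","items":{"type":"object","properties":{"gripper":{"type":"number"},"offset":{"type":"array","items":{"type":"number"}},"rotation":{"type":"array","items":{"type":"number"}}}}},"newtons":{"type":"number"}},"required":["deltas"]}

```bash
mkdir -p pics; ls; python3 - <<'E'
from workcell import manip, imaging
import cv2
o=manip.get_obs()
print({k:o[k] for k in('clock','position','ee_rot','ft_force','grip_width')},manip.finger_overhang)
for n in('side','top'):
    cv2.imwrite(f'pics/{n}0.png',imaging.camera(n)); print(n,imaging.camera_model(n))
print(imaging.camera_model('wrist'))
E
```

```text
pics
{'clock': 0.0, 'position': array([ 0.18564465, -0.59642509,  0.24152828]), 'ee_rot': array([ 9.88636541e-01,  1.50323987e-01, -1.66854430e-04, -6.78283562e-04]), 'ft_force': array([ 0.11055553, -0.48777019, -0.20975775]), 'grip_width': 0.9974816732129922} 0.011
side {'camera_matrix': array([[545.87607358,   0.        , 318.33445386],
       [  0.        , 545.87607358, 239.58869604],
       [  0.        ,   0.        ,   1.        ]]), 'world_to_cam': array([[-0.90771053, -0.41943345, -0.01171178,  0.48572846],
       [ 0.20573132, -0.46921012,  0.8587878 , -0.25949658],
       [-0.36569962,  0.77712125,  0.51219757, -1.23199665],
       [ 0.        ,  0.        ,  0.        ,  1.        ]])}
top {'camera_matrix': array([[544.0376699 ,   0.        , 327.26416344],
       [  0.        , 544.0376699 , 241.25473311],
       [  0.        ,   0.        ,   1.        ]]), 'world_to_cam': array([[ 0.33503161, -0.94205139, -0.01711735, -0.22261523],
       [ 0.7340824 ,  0.2495944 ,  0.63152646, -0.49035455],
       [-0.59065799, -0.22414687,  0.77516535, -1.59741257],
       [ 0.        ,  0.        ,  0.        ,  1.        ]])}
{'camera_matrix': array([[362.33308995,   0.        , 322.52775381],
       [  0.        , 362.33308995, 235.30709907],
       [  0.        ,   0.        ,   1.        ]]), 'hand_eye': array([[ 6.02586137e-04,  9.48342530e-01,  3.17247667e-01,
         8.11743413e-02],
       [ 9.99999692e-01, -4.12194161e-04, -6.67253760e-04,
        -4.48998577e-04],
       [-5.02017483e-04,  3.17247972e-01, -9.48342487e-01,
        -1.31677081e-01],
       [ 0.00000000e+00,  0.00000000e+00,  0.00000000e+00,
         1.00000000e+00]])}
```

View pics/side0.png

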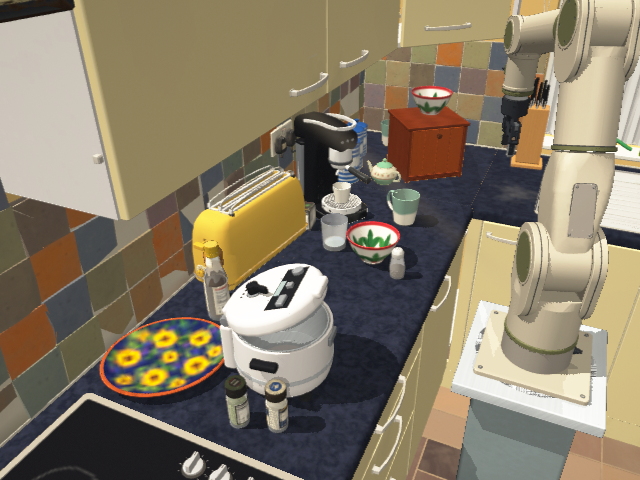

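View pics/top0.png

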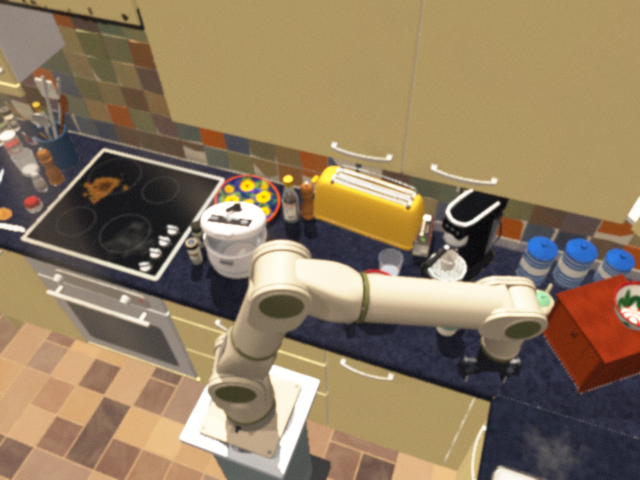

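Side view: cooker at about (280,340), lid ajar, lever at (258,288), panel about (290,287), jars at (237,400) and (277,405). Top view: cooker at (235,240), panel at (232,219), lever at (238,208). Next I'll crop and enlarge both.

```bash
cat > h.py <<'E'
import numpy as np
from workcell import manip, imaging
from scipy.spatial.transform import Rotation as R
def cam(n,obs=None):
    m=imaging.camera_model(n);K=m['camera_matrix']
    if n!='wrist': W=m['world_to_cam']
    else:
        T=np.eye(4);T[:3,:3]=R.from_quat(obs['ee_rot']).as_matrix();T[:3,3]=obs['position']
        W=np.linalg.inv(T@m['hand_eye'])
    return K,W
def ray(c,px):
    K,W=c;d=np.linalg.inv(K)@[px[0],px[1],1];d=W[:3,:3].T@(d*[1,-1,-1])
    return -W[:3,:3].T@W[:3,3],d/np.linalg.norm(d)
def onz(c,px,z):
    o,d=ray(c,px);return o+d*(z-o[2])/d[2]
def tri(c1,p1,c2,p2):
    o1,d1=ray(c1,p1);o2,d2=ray(c2,p2)
    s=np.linalg.lstsq(np.c_[d1,-d2],o2-o1,rcond=None)[0]
    a,b=o1+s[0]*d1,o2+s[1]*d2;return (a+b)/2,np.linalg.norm(a-b)
def proj(c,P):
    K,W=c;q=W[:3,:3]@P+W[:3,3];q=K@(q*[1,-1,-1]);return q[:2]/q[2]
E
python3 - <<'E'
from h import *;import cv2
a=cv2.imread('pics/side0.png')[250:440,190:350];b=cv2.imread('pics/top0.png')[185:285,180:310]
a=cv2.resize(a,None,fx=2.5,fy=2.5,interpolation=2);b=cv2.resize(b,None,fx=3,fy=3,interpolation=2)
c=np.zeros((480,800,3),np.uint8);c[:a.shape[0],:a.shape[1]]=a;c[:b.shape[0],405:405+b.shape[1]]=b
cv2.imwrite('pics/c1.png',c)
S,T=cam('side'),cam('top')
print(tri(S,(258,288),T,(238,208)))
for p in[(237,425),(277,430),(285,390)]:print(onz(S,p,0))
print(-S[1][:3,:3].T@S[1][:3,3],-T[1][:3,:3].T@T[1][:3,3])
E
```

```text
(array([0.54499955, 0.27147713, 0.20726324]), np.float64(0.005902215695428983))
[0.50567221 0.44438088 0.        ]
[0.42819623 0.42275808 0.        ]
[4.62483367e-01 3.24463755e-01 1.11022302e-16]
[0.04374671 1.03938312 0.85956693] [-0.50898071 -0.44538026  1.54412017]
```

View pics/c1.png

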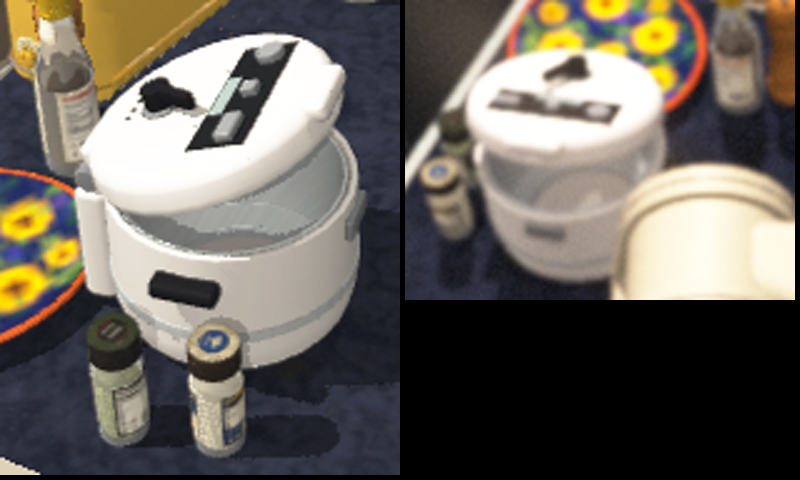

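```bash
python3 - <<'E'
from h import *
S,T=cam('side'),cam('top')
s=lambda x,y:(190+x/2.5,250+y/2.5)
t=lambda x,y:(180+(x-405)/3,185+y/3)
for n,a,b in[('prog',(228,125),(505,102)),('start',(270,52),(600,112)),('pivot',(190,98),(580,58)),('leverend',(152,105),(575,72))]:
    print(n,tri(S,s(*a),T,t(*b)))
print('cupboard corner',tri(S,(128,212),T,(170,100)))
for p in[(440,265),(548,300),(445,332)]:print('top z0',p,onz(T,p,0))
for p in[(340,218),(405,222),(378,258),(400,278),(333,250)]:print('side z0',p,onz(S,p,0))
print('side cab', [tri(S,p,T,q) for p,q in[((310,90),(361,157)),((355,58),(463,180))]])
E
```

```text
prog (array([0.46306926, 0.31601966, 0.2292136 ]), np.float64(0.002189165049689705))
start (array([0.48107857, 0.2121087 , 0.22855432]), np.float64(0.0017866539985943936))
pivot (array([0.53729181, 0.26913999, 0.21600529]), np.float64(0.03128654316944603))
leverend (array([0.55348803, 0.28080154, 0.19693353]), np.float64(0.003386052120253793))
cupboard corner (array([0.63220464, 0.50159777, 0.49720116]), np.float64(0.05432884620660424))
top z0 (440, 265) [ 0.69380123 -0.41083047  0.        ]
top z0 (548, 300) [ 0.66654095 -0.78138614  0.        ]
top z0 (445, 332) [ 0.43529185 -0.48267462  0.        ]
side z0 (340, 218) [ 0.65032865 -0.41925481  0.        ]
side z0 (405, 222) [ 0.44706316 -0.47838784  0.        ]
side z0 (378, 258) [ 0.45502871 -0.23962997  0.        ]
side z0 (400, 278) [ 0.36613389 -0.16808493  0.        ]
side z0 (333, 250) [ 0.59207944 -0.2273821   0.        ]
side cab [(array([ 0.60984627, -0.13013154,  0.498925  ]), np.float64(0.0023182270803255587)), (array([ 0.60541926, -0.41954893,  0.51005345]), np.float64(0.01293985492987504))]
```

Request:
jog_arm --deltas '[{"gripper": 0,"offset": [0.02,-0.01,-0.02]},{"gripper": 0,"offset": [0.03,-0.02,-0.02]},{"gripper": 0,"offset": [0.032,-0.023,-0.02]},{"gripper": 0,"offset": [0.032,-0.023,-0.02]},{"gripper": 0,"offset": [0.032,-0.023,-0.02]},{"gripper": 0,"offset": [0.032,-0.023,-0.01]},{"gripper": 0,"offset": [0.032,-0.023,-0.01]},{"gripper": 0,"offset": [0.032,-0.023,0]},{"gripper": 0,"offset": [0.032,-0.023,0]},{"gripper": 0,"offset": [0.032,-0.023,0]}]'

```text
schema error: expected keys gripper, offset, rotation
```

Request:
jog_arm --deltas '[{"gripper": 0,"offset": [0.02,-0.01,-0.02],"rotation": [0,0,0]},{"gripper": 0,"offset": [0.03,-0.02,-0.02],"rotation": [0,0,0]},{"gripper": 0,"offset": [0.032,-0.023,-0.02],"rotation": [0,0,0]},{"gripper": 0,"offset": [0.032,-0.023,-0.02],"rotation": [0,0,0]},{"gripper": 0,"offset": [0.032,-0.023,-0.02],"rotation": [0,0,0]},{"gripper": 0,"offset": [0.032,-0.023,-0.01],"rotation": [0,0,0]},{"gripper": 0,"offset": [0.032,-0.023,-0.01],"rotation": [0,0,0]},{"gripper": 0,"offset": [0.032,-0.023,0],"rotation": [0,0,0]},{"gripper": 0,"offset": [0.032,-0.023,0],"rotation": [0,0,0]},{"gripper": 0,"offset": [0.032,-0.023,0],"rotation": [0,0,0]}]'

```text
clock: 1.1
position: [0.415, -0.3, 0.3622]
ee_rot: [0.989, 0.15, -0.0, 0.0]
ft_force: [0.7, -0.0, 1.3]
grip_width: 0.002
grasp_force: 0.0
```

Request:
jog_arm --deltas '[{"gripper": 0,"offset": [0.0153,-0.0345,0],"rotation": [0,0,0]},{"gripper": 0,"offset": [0.0153,-0.0345,0],"rotation": [0,0,0]},{"gripper": 0,"offset": [0.0153,-0.0345,0],"rotation": [0,0,0]},{"gripper": 0,"offset": [0.0153,-0.0345,0],"rotation": [0,0,0]},{"gripper": 0,"offset": [0.0153,-0.0345,0],"rotation": [0,0,0]},{"gripper": 0,"offset": [0.0153,-0.0345,0],"rotation": [0,0,0]},{"gripper": 0,"offset": [0.0153,-0.0345,0],"rotation": [0,0,0]},{"gripper": 0,"offset": [0.0153,-0.0345,0],"rotation": [0,0,0]},{"gripper": 0,"offset": [0.0092,-0.0345,0],"rotation": [0,0,1]},{"gripper": 0,"offset": [0.0092,-0.0345,0],"rotation": [0,0,1]},{"gripper": 0,"offset": [0.0092,-0.0345,0],"rotation": [0,0,1]},{"gripper": 0,"offset": [0.0092,-0.0345,0],"rotation": [0,0,1]},{"gripper": 0,"offset": [0.0092,-0.0345,0],"rotation": [0,0,1]},{"gripper": 0,"offset": [0.0092,-0.0345,0],"rotation": [0,0,1]},{"gripper": 0,"offset": [0.0092,-0.0345,0],"rotation": [0,0,1]},{"gripper": 0,"offset": [0,0,0],"rotation": [0,0,0]}]'

```text
clock: 2.7
position: [0.4504, 0.2527, 0.3618]
ee_rot: [0.996, 0.093, -0.001, -0.001]
ft_force: [-0.3, -0.5, -0.9]
grip_width: 0.0
grasp_force: 0.0
```

```bash
python3 - <<'E'
from h import *;import cv2,pickle
o=manip.get_obs();cv2.imwrite('pics/w1.png',imaging.camera('wrist'));pickle.dump(o,open('w1.pkl','wb'))
print(o['joint_pos'].round(2),o['position'])
E
```

```text
[ 0.28  0.14 -0.96  1.5   0.12  1.56 -2.07] [0.45041566 0.25270693 0.36179345]
```

View pics/w1.png

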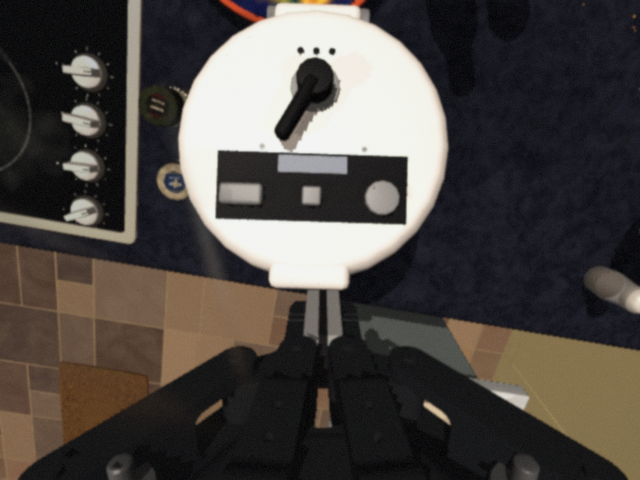

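Wrist view: lip at (310,275), programme key (240,194), cancel (311,195), start (383,197), lever pivot (315,76), lever end (281,135). The key row runs almost square with the tool. Triangulating these against the side view.

```bash
python3 - <<'E'
from h import *;import pickle
o=pickle.load(open('w1.pkl','rb'));S,T,W=cam('side'),cam('top'),cam('wrist',o)
s=lambda x,y:(190+x/2.5,250+y/2.5)
t=lambda x,y:(180+(x-405)/3,185+y/3)
Q={}
for n,a,w in[('prog',(228,125),(240,194)),('cancel',(250,87),(311,195)),('start',(270,51),(383,197)),('leverend',(147,91),(281,135)),('lip',(334,88),(310,275))]:
    Q[n]=tri(S,s(*a),W,w);print(n,Q[n][0].round(4),Q[n][1].round(4))
p,st=Q['prog'][0],Q['start'][0];d=(p-st)[:2];yaw=np.arctan2(-d[0],d[1]);print('dist',np.linalg.norm(d),'yaw',np.degrees(yaw))
m=(p+st+Q['cancel'][0])/3;th=np.arcsin((m[2]-.14)/np.hypot(.155,.044))-np.arctan2(.044,.155)
xk=.112-np.hypot(.155,.044)*np.cos(th+np.arctan2(.044,.155))
u=np.array([np.cos(yaw),np.sin(yaw)]);c=m[:2]-xk*u
a=th+np.arctan2(.0345,.210);r=np.hypot(.0345,.21);lx=.112-r*np.cos(a)
L=np.r_[c+lx*u,.14+r*np.sin(a)]
print('theta',np.degrees(th),'centre',c,'lip',L,'lx',lx,'proj lip',proj(W,L),proj(S,L))
tr=R.from_quat(o['ee_rot']).as_matrix();print('toolx yaw',np.degrees(np.arctan2(tr[1,0],tr[0,0])))
print('tool delta tip->lip',tr.T@(L-o['position'])-[0,0,.011])
E
```

```text
prog [0.4635 0.3174 0.2309] 0.0007
cancel [0.4719 0.2657 0.2298] 0.0015
start [0.4804 0.213  0.2293] 0.001
leverend [0.5245 0.3025 0.2373] 0.0318
lip [0.4081 0.2531 0.237 ] 0.0087
dist 0.10580764576442243 yaw 9.197240176856848
theta 18.11177679431072 centre [0.49333414 0.26881023] lip [0.41745257 0.25652385 0.23807367] lx -0.07686981237188968 proj lip [310.36228619 268.95562118] [316.49637274 285.54466233]
toolx yaw 10.630108317363224
tool delta tip->lip [-0.03154255 -0.00953711  0.11278138]
```

Request:
jog_arm --deltas '[{"gripper": 0,"offset": [-0.009,-0.003,0.01],"rotation": [0,0,1.4]},{"gripper": 0,"offset": [-0.009,-0.0025,0.02],"rotation": [0,0,0]},{"gripper": 0,"offset": [-0.009,-0.002,0.025],"rotation": [0,0,0]},{"gripper": 0,"offset": [-0.006,-0.002,0.025],"rotation": [0,0,0]},{"gripper": 0,"offset": [0,0,0.015],"rotation": [0,0,0]},{"gripper": 0,"offset": [0,0,0.005],"rotation": [0,0,0]},{"gripper": 0,"offset": [0,0,0],"rotation": [0,0,0]}]'

```text
clock: 3.45
position: [0.4183, 0.2516, 0.2623]
ee_rot: [0.997, 0.077, -0.0, 0.0]
ft_force: [0.0, -0.5, 0.8]
grip_width: -0.0
grasp_force: 0.0
```

```bash
python3 - <<'E'
from h import *;import cv2
o=manip.get_obs();print(o['position'],o['ft_force'],R.from_quat(o['ee_rot']).as_matrix().round(3).tolist())
a=imaging.camera('side')[220:400,190:390];b=imaging.camera('wrist')[150:480,160:480]
a=cv2.resize(a,None,fx=2.3,fy=2.3,interpolation=2)
c=np.zeros((420,790,3),np.uint8);c[:a.shape[0],:a.shape[1]]=a;c[:330,465:785]=b
cv2.imwrite('pics/c2.png',c)
E
```

```text
[0.41832606 0.25163099 0.26225001] [ 0.02258602 -0.46078309  0.81236364] [[0.988, 0.154, -0.0], [0.154, -0.988, -0.0], [-0.0, 0.0, -1.0]]
```

View pics/c2.png

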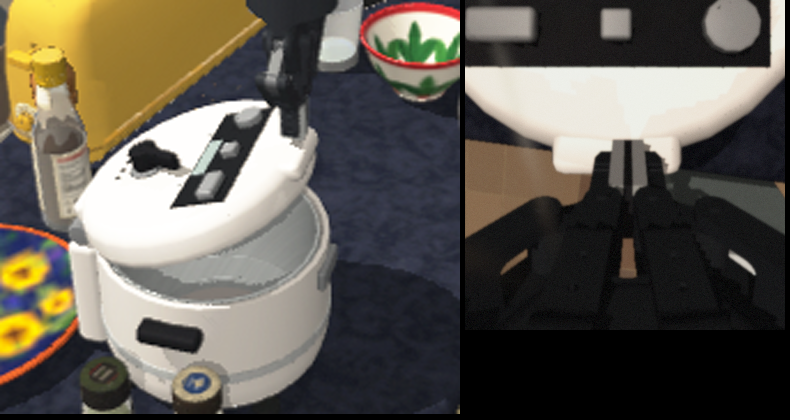

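Fingertips stand 13 mm over the lip, about 4 mm right of its middle. Descending.

Request:
jog_arm --deltas '[{"gripper": 0,"offset": [0,-0.004,0.006],"rotation": [0,0,0]},{"gripper": 0,"offset": [0,0,0.006],"rotation": [0,0,0]},{"gripper": 0,"offset": [-0.002,0,0.005],"rotation": [0,0,0]},{"gripper": 0,"offset": [-0.002,0,0.005],"rotation": [0,0,0]},{"gripper": 0,"offset": [-0.002,0,0.005],"rotation": [0,0,0]}]'

```text
clock: 4.05
position: [0.4111, 0.2554, 0.2348]
ee_rot: [0.997, 0.078, -0.0, -0.0]
ft_force: [1.0, 1.1, 1.1]
grip_width: -0.002
grasp_force: 0.6
```

Request:
jog_arm --deltas '[{"gripper": 0,"offset": [-0.002,0,0.005],"rotation": [0,0,0]},{"gripper": 0,"offset": [-0.0018,0,0.005],"rotation": [0,0,0]},{"gripper": 0,"offset": [-0.0018,0,0.005],"rotation": [0,0,0]},{"gripper": 0,"offset": [-0.0016,0,0.005],"rotation": [0,0,0]},{"gripper": 0,"offset": [-0.0015,0,0.005],"rotation": [0,0,0]},{"gripper": 0,"offset": [-0.0014,0,0.005],"rotation": [0,0,0]},{"gripper": 0,"offset": [-0.0012,0,0.005],"rotation": [0,0,0]},{"gripper": 0,"offset": [-0.001,0,0.004],"rotation": [0,0,0]}]'

```text
clock: 4.85
position: [0.3991, 0.2532, 0.1958]
ee_rot: [0.997, 0.077, -0.0, 0.0]
ft_force: [0.2, 0.9, 0.6]
grip_width: -0.004
grasp_force: 0.5
```

Request:
jog_arm --deltas '[{"gripper": 0,"offset": [-0.0008,0,0.004],"rotation": [0,0,0]},{"gripper": 0,"offset": [-0.0008,0,0.003],"rotation": [0,0,0]},{"gripper": 0,"offset": [0,0,0.002],"rotation": [0,0,0]},{"gripper": 0,"offset": [0,0,0.001],"rotation": [0,0,0]}]'

```text
clock: 5.25
position: [0.3973, 0.2529, 0.186]
ee_rot: [0.997, 0.077, -0.0, 0.0]
ft_force: [-2.3, -0.2, 3.2]
grip_width: -0.001
grasp_force: 1.3
```

```bash
python3 - <<'E'
from h import *;import cv2
o=manip.get_obs();print(o['position'],o['ft_force'])
a=imaging.camera('side')[220:400,190:390];b=imaging.camera('wrist')[0:480,100:540]
a=cv2.resize(a,None,fx=1.75,fy=1.75,interpolation=2)
c=np.zeros((480,790,3),np.uint8);c[:a.shape[0],:a.shape[1]]=a;c[:,350:790]=b
cv2.imwrite('pics/c3.png',c)
E
```

```text
[0.39733065 0.25294174 0.18600392] [-2.2547715  -0.18322757  3.17688903]
```

View pics/c3.png

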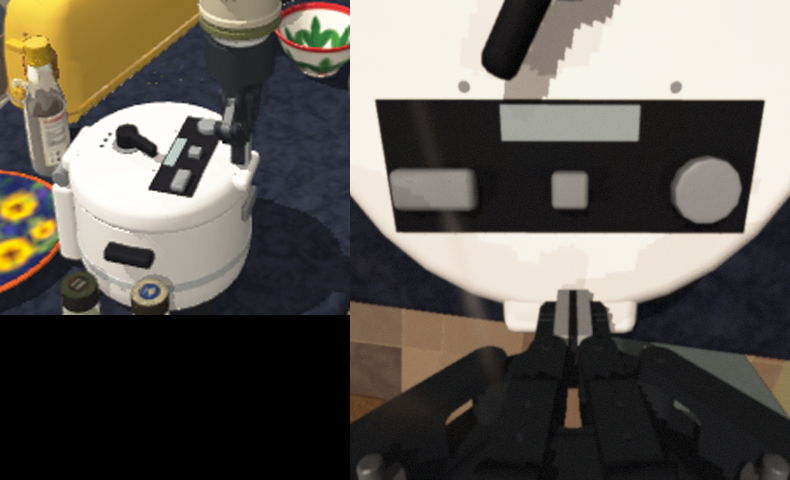

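The lid looks shut and the force is rising (3 N, tip at 175 mm). I'll press slightly more to make sure of the stop.

Request:
jog_arm --deltas '[{"gripper": 0,"offset": [0,0,0.001],"rotation": [0,0,0]},{"gripper": 0,"offset": [0,0,0.001],"rotation": [0,0,0]},{"gripper": 0,"offset": [0,0,0],"rotation": [0,0,0]}]'

```text
clock: 5.65
position: [0.3975, 0.2531, 0.1847]
ee_rot: [0.997, 0.078, -0.0, 0.0]
ft_force: [-3.7, -1.3, 7.6]
grip_width: -0.003
grasp_force: 3.6
```

Request:
jog_arm --deltas '[{"gripper": 0,"offset": [0,0,-0.005],"rotation": [0,0,0]},{"gripper": 0,"offset": [0,0,-0.015],"rotation": [0,0,0]},{"gripper": 0,"offset": [0.01,0,-0.03],"rotation": [0,0,0]},{"gripper": 0,"offset": [0.01,0,-0.03],"rotation": [0,0,0]},{"gripper": 0,"offset": [0.01,0,-0.03],"rotation": [0,0,0]},{"gripper": 0,"offset": [0.01,0,-0.01],"rotation": [0,0,0]},{"gripper": 0,"offset": [0,0,0],"rotation": [0,0,0]},{"gripper": 0,"offset": [0,0,0],"rotation": [0,0,0]}]'

```text
clock: 6.45
position: [0.4367, 0.2594, 0.3042]
ee_rot: [0.997, 0.078, -0.0, -0.0]
ft_force: [-0.3, 0.7, -0.1]
grip_width: 0.001
grasp_force: 0.0
```

```bash
python3 - <<'E'
from h import *;import cv2,pickle
o=manip.get_obs();b=imaging.camera('wrist');cv2.imwrite('pics/w2.png',b);pickle.dump(o,open('w2.pkl','wb'))
cv2.imwrite('pics/s2.png',imaging.camera('side'))
print(o['position'],o['ft_force'])
cv2.imwrite('pics/w2c.png',cv2.resize(b[0:300,140:500],None,fx=2,fy=2))
E
```

```text
[0.43670762 0.25935022 0.30421236] [-0.25278873  0.69173667 -0.05024689]
```

View pics/w2c.png

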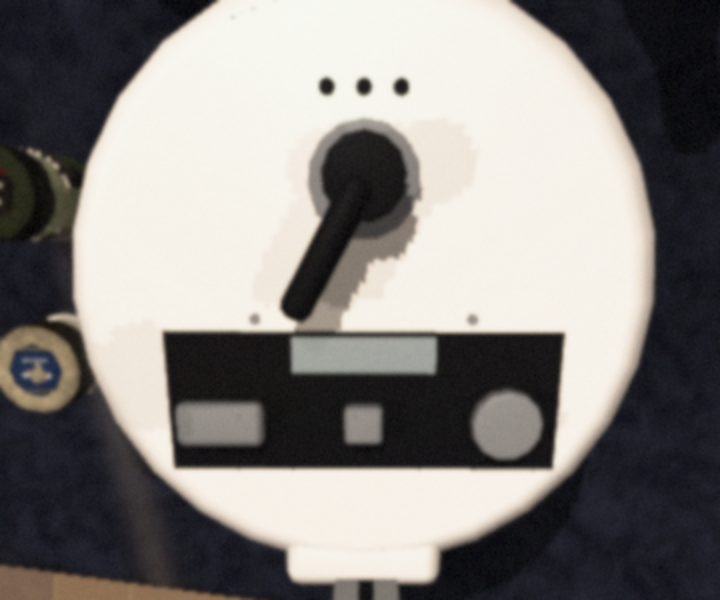

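Lid shut. Wrist pixels: programme (249.5,211.5), cancel (321.5,212), start (393.5,212.5), pivot (322,87.5), lever end (288,154). I'll triangulate these with the earlier low view.

```bash
python3 - <<'E'
from h import *;import pickle
o=pickle.load(open('w2.pkl','rb'));W=cam('wrist',o)
o1=dict(o,position=np.array([.39733,.25294,.186]));W1=cam('wrist',o1)
Q={}
for n,a,b in[('prog',(249.5,211.5),(183,190)),('cancel',(321.5,212),(320,190)),('start',(393.5,212.5),(456,190))]:
    Q[n]=onz(W,a,.184);print(n,tri(W,a,W1,b),Q[n].round(4))
d=(Q['prog']-Q['start'])[:2];yaw=np.arctan2(-d[0],d[1]);u=np.array([np.cos(yaw),np.sin(yaw)]);v=np.array([-u[1],u[0]])
c=sum(q[:2] for q in Q.values())/3+.043*u
print('yaw',np.degrees(yaw),'dist',np.linalg.norm(d),'c',c)
for n,p,z in[('pivot',(322,87.5),.199),('end',(288,154),.198)]:
    q=onz(W,p,z)[:2]-c;print(n,'cooker xy',q@u,q@v)
tr=R.from_quat(o['ee_rot']).as_matrix()
g=lambda x,y,z:tr.T@(np.r_[c+x*u+y*v,z+.011]-o['position'])
print('tool deltas: lever start',g(.008,.062,.186),'lever end',g(.008,.004,.186));print('prog',g(-.043,.052,.184),'start',g(-.043,-.052,.184))
E
```

```text
prog (array([0.44210779, 0.31417936, 0.18082416]), np.float64(0.00029219235317003335)) [0.4432 0.3136 0.184 ]
cancel (array([0.45039806, 0.26251357, 0.18231879]), np.float64(4.2765370478086646e-05)) [0.4508 0.2626 0.184 ]
start (array([0.4577924 , 0.21058048, 0.17983649]), np.float64(0.0005537710402353258)) [0.4585 0.2114 0.184 ]
yaw 8.526825953035734 dist 0.10333407978395892 c [0.49337073 0.26891556]
pivot cooker xy 0.038928485381066184 0.00020055443069661366
end cooker xy -0.0008942885987369109 0.02182360112763775
tool deltas: lever start [ 0.06591373 -0.06260093  0.10719924] lever end [ 0.0655276  -0.00460221  0.10718859]
prog [ 0.01484904 -0.0529403   0.10921664] start [0.01415667 0.05105739 0.10919755]
```

Request:
jog_arm --deltas '[{"gripper": 0,"offset": [0.016,-0.015,0.01],"rotation": [0,0,0]},{"gripper": 0,"offset": [0.025,-0.024,0.02],"rotation": [0,0,0]},{"gripper": 0,"offset": [0.025,-0.024,0.025],"rotation": [0,0,0]},{"gripper": 0,"offset": [0,0,0.025],"rotation": [0,0,0]},{"gripper": 0,"offset": [0,0,0.015],"rotation": [0,0,0]},{"gripper": 0,"offset": [0,0,0.009],"rotation": [0,0,0]},{"gripper": 0,"offset": [0,0,0.004],"rotation": [0,0,0]},{"gripper": 0,"offset": [0,0,0],"rotation": [0,0,0]}]'

```text
clock: 7.35
position: [0.4927, 0.3313, 0.1969]
ee_rot: [0.997, 0.077, 0.001, 0.0]
ft_force: [-0.4, -0.5, -0.8]
grip_width: 0.0
grasp_force: 0.0
```

```bash
python3 - <<'E'
from h import *
o=manip.get_obs();c=np.array([.49337,.26892]);y=np.radians(8.9);u=np.array([np.cos(y),np.sin(y)]);v=np.array([-u[1],u[0]])
q=o['position'][:2]-c;print(q@u,q@v,o['position'][2]-.011,o['ft_force'])
E
```

```text
0.009000377877326023 0.061712336575350774 0.1859176781478186 [-0.40279322 -0.49333171 -0.77542752]
```

Request:
jog_arm --deltas '[{"gripper": 0,"offset": [0,0.006,0],"rotation": [0,0,0]},{"gripper": 0,"offset": [0,0.006,0],"rotation": [0,0,0]},{"gripper": 0,"offset": [0,0.005,0],"rotation": [0,0,0]},{"gripper": 0,"offset": [0,0.004,0],"rotation": [0,0,0]},{"gripper": 0,"offset": [0,0.004,0],"rotation": [0,0,0]},{"gripper": 0,"offset": [0,0.004,0],"rotation": [0,0,0]},{"gripper": 0,"offset": [0,0.004,0],"rotation": [0,0,0]}]'

```text
clock: 8.05
position: [0.4975, 0.2991, 0.1963]
ee_rot: [0.997, 0.078, -0.0, -0.0]
ft_force: [-1.2, 2.7, 0.1]
grip_width: -0.005
grasp_force: 0.7
```

Request:
jog_arm --deltas '[{"gripper": 0,"offset": [0,0.004,0],"rotation": [0,0,0]},{"gripper": 0,"offset": [0,0.004,0],"rotation": [0,0,0]},{"gripper": 0,"offset": [0,0.004,0],"rotation": [0,0,0]},{"gripper": 0,"offset": [0,0.004,0],"rotation": [0,0,0]}]'

```text
clock: 8.45
position: [0.4998, 0.2832, 0.1962]
ee_rot: [0.997, 0.078, -0.0, -0.0]
ft_force: [-2.6, 1.4, -0.5]
grip_width: -0.0
grasp_force: 1.4
```

Request:
jog_arm --deltas '[{"gripper": 0,"offset": [0,0.003,0],"rotation": [0,0,0]},{"gripper": 0,"offset": [0,0.002,0],"rotation": [0,0,0]},{"gripper": 0,"offset": [0,0.002,0],"rotation": [0,0,0]},{"gripper": 0,"offset": [0,0,0],"rotation": [0,0,0]}]'

```text
clock: 8.85
position: [0.5016, 0.276, 0.1963]
ee_rot: [0.997, 0.077, 0.0, 0.0]
ft_force: [-1.0, 0.9, -0.6]
grip_width: -0.002
grasp_force: 0.5
```

Request:
jog_arm --deltas '[{"gripper": 0,"offset": [0,0.002,0],"rotation": [0,0,0]},{"gripper": 0,"offset": [0,0.001,0],"rotation": [0,0,0]},{"gripper": 0,"offset": [0,0,0],"rotation": [0,0,0]}]'

```text
clock: 9.15
position: [0.5019, 0.2733, 0.1964]
ee_rot: [0.997, 0.077, 0.0, 0.0]
ft_force: [0.4, 1.6, 0.6]
grip_width: -0.004
grasp_force: 0.5
```

```bash
python3 - <<'E'
from h import *;import cv2,pickle
o=manip.get_obs();b=imaging.camera('wrist');cv2.imwrite('pics/w3.png',b);pickle.dump(o,open('w3.pkl','wb'))
c=np.array([.49337,.26892]);y=np.radians(8.9);u=np.array([np.cos(y),np.sin(y)]);v=np.array([-u[1],u[0]])
q=o['position'][:2]-c;print(q@u,q@v,o['position'][2]-.011,o['ft_force'])
a=imaging.camera('side')[230:340,200:340]
k=np.zeros((480,800,3),np.uint8);k[:,:480]=b[:,80:560];k[:251,480:800]=cv2.resize(a,(320,251),interpolation=2);cv2.imwrite('pics/c4.png',k)
E
```

```text
0.009101426152643467 0.003028517561802783 0.18535179958079678 [0.40952621 1.59756024 0.59960573]
```

View pics/c4.png

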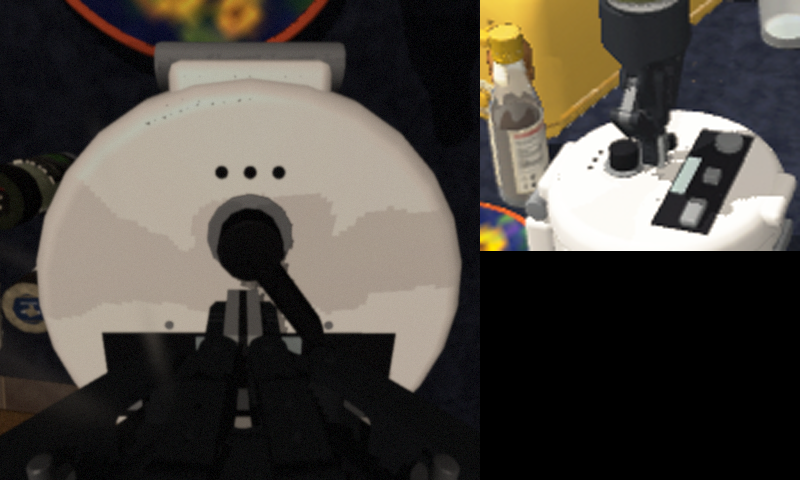

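Lever is well to the right (pivot (250,245), end (312,325)), finger against it, no stop felt yet. Pushing on in millimetres.

Request:
jog_arm --deltas '[{"gripper": 0,"offset": [0,0.0015,0],"rotation": [0,0,0]},{"gripper": 0,"offset": [0,0,0],"rotation": [0,0,0]}]'

```text
clock: 9.45
position: [0.502, 0.2719, 0.1963]
ee_rot: [0.997, 0.077, 0.0, 0.0]
ft_force: [0.3, 1.4, -0.4]
grip_width: -0.0
grasp_force: 0.6
```

Request:
jog_arm --deltas '[{"gripper": 0,"offset": [0,0.0015,0],"rotation": [0,0,0]},{"gripper": 0,"offset": [0,0,0],"rotation": [0,0,0]}]'

```text
clock: 9.65
position: [0.5022, 0.2704, 0.1963]
ee_rot: [0.997, 0.077, 0.0, 0.0]
ft_force: [-0.8, 1.5, 0.9]
grip_width: -0.004
grasp_force: 0.8
```

Request:
jog_arm --deltas '[{"gripper": 0,"offset": [0,0.0015,0],"rotation": [0,0,0]},{"gripper": 0,"offset": [0,0,0],"rotation": [0,0,0]}]'

```text
clock: 9.85
position: [0.5021, 0.2696, 0.1964]
ee_rot: [0.997, 0.078, -0.0, -0.0]
ft_force: [-0.8, 4.6, 0.2]
grip_width: -0.002
grasp_force: 1.8
```

Request:
jog_arm --deltas '[{"gripper": 0,"offset": [0,0.0015,0],"rotation": [0,0,0]},{"gripper": 0,"offset": [0,0,0],"rotation": [0,0,0]}]'

```text
clock: 10.05
position: [0.502, 0.2689, 0.1964]
ee_rot: [0.997, 0.078, -0.0, -0.001]
ft_force: [-1.3, 7.0, -1.0]
grip_width: 0.001
grasp_force: 3.0
```

Stop felt (force climbed to 7 N with no travel). Backing off, lifting, moving above the programme key.

Request:
jog_arm --deltas '[{"gripper": 0,"offset": [0,-0.004,0],"rotation": [0,0,0]},{"gripper": 0,"offset": [0,-0.008,0],"rotation": [0,0,0]},{"gripper": 0,"offset": [0,0,-0.02],"rotation": [0,0,0]},{"gripper": 0,"offset": [0,0,-0.03],"rotation": [0,0,0]},{"gripper": 0,"offset": [-0.017,-0.014,-0.01],"rotation": [0,0,0]},{"gripper": 0,"offset": [-0.018,-0.015,-0.01],"rotation": [0,0,0]},{"gripper": 0,"offset": [-0.017,-0.014,0],"rotation": [0,0,0]},{"gripper": 0,"offset": [0,0,0.02],"rotation": [0,0,0]},{"gripper": 0,"offset": [0,0,0.02],"rotation": [0,0,0]},{"gripper": 0,"offset": [0,0,0],"rotation": [0,0,0]},{"gripper": 0,"offset": [0,0,0],"rotation": [0,0,0]}]'

```text
clock: 11.15
position: [0.4425, 0.3138, 0.2263]
ee_rot: [0.997, 0.078, -0.0, 0.0]
ft_force: [-0.2, -0.4, -0.3]
grip_width: 0.002
grasp_force: 0.0
```

```bash
python3 - <<'E'
from h import *;import cv2,pickle
o=manip.get_obs();b=imaging.camera('wrist');cv2.imwrite('pics/w4.png',b);pickle.dump(o,open('w4.pkl','wb'))
c=np.array([.49337,.26892]);y=np.radians(8.9);u=np.array([np.cos(y),np.sin(y)]);v=np.array([-u[1],u[0]])
q=o['position'][:2]-c;print(q@u,q@v,o['position'][2]-.011,o['ft_force'])
W=cam('wrist',o)
for n,x,yy,z in[('pivot',.04,0,.199),('sealed end',.04-.045*np.cos(.7),-.045*np.sin(.7),.198),('start',-.043,-.052,.184),('prog',-.043,.052,.184)]:
    print(n,proj(W,np.r_[c+x*u+yy*v,z]).round(0))
cv2.imwrite('pics/w4c.png',b[:,:])
E
```

```text
-0.04330845480178111 0.052198876768405386 0.21525439361053114 [-0.19982404 -0.41380889 -0.29762867]
pivot [449. 109.]
sealed end [505. 190.]
start [521. 276.]
prog [323. 276.]
```

View pics/w4c.png

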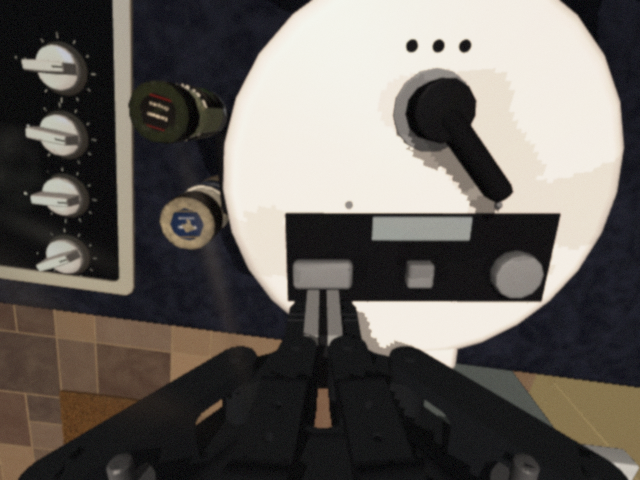

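Fingertips over the programme key (323,275). Lever points right, from (443,105) to (500,198). I'll check its angle by casting its pixels before pressing.

```bash
python3 - <<'E'
from h import *;import cv2,pickle
c=np.array([.49337,.26892]);y=np.radians(8.7);u=np.array([np.cos(y),np.sin(y)]);v=np.array([-u[1],u[0]])
for f,(x0,x1,y0,y1),side in[('w4',(440,525,70,208),-1),('w2',(270,350,60,164),1)]:
    b=cv2.imread(f'pics/{f}.png');o=pickle.load(open(f+'.pkl','rb'));W=cam('wrist',o)
    m=(b.max(2)<45);ys,xs=np.nonzero(m[y0:y1,x0:x1])
    P=np.array([onz(W,(X+x0,Y+y0),.198)[:2]-c for X,Y in zip(xs,ys)]);P=np.c_[P@u,P@v]
    d=np.hypot(P[:,0]-.04,P[:,1]);P=P[(d>.022)&(d<.052)]
    l=cv2.fitLine(P.astype(np.float32),cv2.DIST_L2,0,.001,.001).ravel()
    print(f,len(P),'line angle',np.degrees(np.arctan(l[1]/l[0])),'pos at x=.04:',l[3]+(.04-l[2])*l[1]/l[0],'mean ray',np.degrees(np.arctan2(P[:,1].mean(),.04-P[:,0].mean())))
    if f=='w2':continue
E
```

```text
w4 1450 line angle 42.78664 pos at x=.04: 0.005711211 mean ray -35.69326905582425
w2 627 line angle -29.576387 pos at x=.04: -0.00089137256 mean ray 28.30361615519907
```

```bash
python3 - <<'E'
from h import *;import cv2,pickle
c=np.array([.49337,.26892]);y=np.radians(8.7);u=np.array([np.cos(y),np.sin(y)]);v=np.array([-u[1],u[0]])
b=cv2.imread('pics/w4.png');o=pickle.load(open('w4.pkl','rb'));W=cam('wrist',o)
g=b.max(2)
for Y in(130,145,160,175,185,195):
    xs=np.nonzero(g[Y,440:530]<45)[0]+440
    a,e=[onz(W,(X,Y),.198)[:2]-c for X in(xs.min(),xs.max())]
    print(Y,xs.min(),xs.max(),len(xs),(a@u).round(4),(a@v).round(4),(e@v).round(4))
E
```

```text
130 440 472 33 0.0314 0.0028 -0.0108
145 447 482 36 0.0252 -0.0009 -0.016
160 459 492 34 0.0189 -0.0069 -0.0212
175 470 502 33 0.0124 -0.0125 -0.0266
185 477 509 33 0.008 -0.0162 -0.0305
195 484 507 24 0.0035 -0.02 -0.0303
```

Lever edges give 41°, so it is at the sealed stop. Pressing the programme key.

Request:
jog_arm --deltas '[{"gripper": 0,"offset": [0,0,0.01],"rotation": [0,0,0]},{"gripper": 0,"offset": [0,0,0.01],"rotation": [0,0,0]},{"gripper": 0,"offset": [0,0,0.006],"rotation": [0,0,0]},{"gripper": 0,"offset": [0,0,0.003],"rotation": [0,0,0]},{"gripper": 0,"offset": [0,0,0.002],"rotation": [0,0,0]},{"gripper": 0,"offset": [0,0,0.002],"rotation": [0,0,0]},{"gripper": 0,"offset": [0,0,0],"rotation": [0,0,0]}]'

```text
clock: 11.9
position: [0.4427, 0.3139, 0.1934]
ee_rot: [0.997, 0.078, 0.0, 0.0]
ft_force: [-1.3, -1.8, 1.5]
grip_width: -0.002
grasp_force: 1.0
```

Request:
jog_arm --deltas '[{"gripper": 0,"offset": [0,0,0.0015],"rotation": [0,0,0]},{"gripper": 0,"offset": [0,0,0],"rotation": [0,0,0]}]'

```text
clock: 12.1
position: [0.4428, 0.3139, 0.1919]
ee_rot: [0.997, 0.078, 0.0, -0.0]
ft_force: [-0.6, -0.7, 2.7]
grip_width: -0.001
grasp_force: 1.5
```

Request:
jog_arm --deltas '[{"gripper": 0,"offset": [0,0,0.0015],"rotation": [0,0,0]},{"gripper": 0,"offset": [0,0,0],"rotation": [0,0,0]}]'

```text
clock: 12.3
position: [0.4427, 0.314, 0.1905]
ee_rot: [0.997, 0.078, 0.0, 0.0]
ft_force: [-1.7, -1.0, 4.8]
grip_width: 0.002
grasp_force: 2.4
```

Request:
jog_arm --deltas '[{"gripper": 0,"offset": [0,0,0.001],"rotation": [0,0,0]},{"gripper": 0,"offset": [0,0,0],"rotation": [0,0,0]}]'

```text
clock: 12.5
position: [0.4427, 0.314, 0.19]
ee_rot: [0.997, 0.078, 0.0, 0.0]
ft_force: [-3.9, -3.2, 10.1]
grip_width: -0.002
grasp_force: 4.9
```

Bottomed out (10 N). Let up, cross high over the cancel key, and come down on start.

Request:
jog_arm --deltas '[{"gripper": 0,"offset": [0,0,-0.005],"rotation": [0,0,0]},{"gripper": 0,"offset": [0,0,-0.01],"rotation": [0,0,0]},{"gripper": 0,"offset": [0,0,-0.025],"rotation": [0,0,0]},{"gripper": 0,"offset": [0,0.02,0],"rotation": [0,0,0]},{"gripper": 0,"offset": [0,0.03,0],"rotation": [0,0,0]},{"gripper": 0,"offset": [0,0.03,0],"rotation": [0,0,0]},{"gripper": 0,"offset": [0,0.024,0],"rotation": [0,0,0]},{"gripper": 0,"offset": [0,0,0.01],"rotation": [0,0,0]},{"gripper": 0,"offset": [0,0,0.01],"rotation": [0,0,0]},{"gripper": 0,"offset": [0,0,0],"rotation": [0,0,0]},{"gripper": 0,"offset": [0,0,0],"rotation": [0,0,0]}]'

```text
clock: 13.6
position: [0.4582, 0.2123, 0.2091]
ee_rot: [0.997, 0.079, -0.0, -0.0]
ft_force: [0.3, 0.5, 0.6]
grip_width: 0.001
grasp_force: 0.0
```

```bash
python3 - <<'E'
from h import *;import cv2,pickle
o=manip.get_obs();b=imaging.camera('wrist');cv2.imwrite('pics/w5.png',b[:,100:540])
c=np.array([.49337,.26892]);y=np.radians(8.7);u=np.array([np.cos(y),np.sin(y)]);v=np.array([-u[1],u[0]])
q=o['position'][:2]-c;print(q@u,q@v,o['position'][2]-.011,o['ft_force'])
E
```

```text
-0.043308250633597625 -0.05067648344532912 0.19811878002871713 [0.29256194 0.4567698  0.60932918]
```

View pics/w5.png

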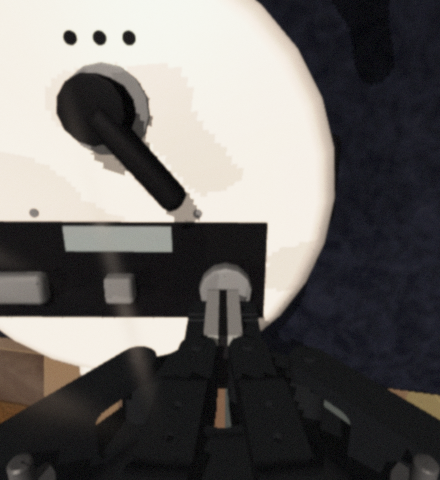

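Fingertips sit over the round start key (224,288) and cancel is well clear at (119,290). Pressing start.

Request:
jog_arm --deltas '[{"gripper": 0,"offset": [0,0.001,0.007],"rotation": [0,0,0]},{"gripper": 0,"offset": [0,0,0.005],"rotation": [0,0,0]},{"gripper": 0,"offset": [0,0,0.002],"rotation": [0,0,0]},{"gripper": 0,"offset": [0,0,0.002],"rotation": [0,0,0]},{"gripper": 0,"offset": [0,0,0.001],"rotation": [0,0,0]},{"gripper": 0,"offset": [0,0,0],"rotation": [0,0,0]}]'

```text
clock: 14.25
position: [0.4588, 0.2101, 0.1923]
ee_rot: [0.997, 0.078, -0.0, 0.0]
ft_force: [-1.7, -0.1, 2.8]
grip_width: -0.001
grasp_force: 1.3
```

Request:
jog_arm --deltas '[{"gripper": 0,"offset": [0,0,0.0015],"rotation": [0,0,0]},{"gripper": 0,"offset": [0,0,0],"rotation": [0,0,0]}]'

```text
clock: 14.45
position: [0.459, 0.2102, 0.1909]
ee_rot: [0.997, 0.078, 0.0, 0.0]
ft_force: [-1.6, -0.6, 4.0]
grip_width: -0.002
grasp_force: 1.7
```

Request:
jog_arm --deltas '[{"gripper": 0,"offset": [0,0,0.001],"rotation": [0,0,0]},{"gripper": 0,"offset": [0,0,0],"rotation": [0,0,0]}]'

```text
clock: 14.65
position: [0.4589, 0.2102, 0.1902]
ee_rot: [0.997, 0.078, 0.0, 0.0]
ft_force: [-4.5, -1.0, 6.6]
grip_width: 0.002
grasp_force: 3.8
```

Request:
jog_arm --deltas '[{"gripper": 0,"offset": [0,0,0.0007],"rotation": [0,0,0]},{"gripper": 0,"offset": [0,0,0],"rotation": [0,0,0]}]'

```text
clock: 14.85
position: [0.4589, 0.2102, 0.1899]
ee_rot: [0.997, 0.078, 0.0, 0.0]
ft_force: [-6.5, -3.0, 11.6]
grip_width: -0.004
grasp_force: 6.0
```

Bottomed out, the same as the other key. Letting up and retreating.

Request:
jog_arm --deltas '[{"gripper": 0,"offset": [0,0,-0.005],"rotation": [0,0,0]},{"gripper": 0,"offset": [0,0,-0.01],"rotation": [0,0,0]},{"gripper": 0,"offset": [0,0,-0.025],"rotation": [0,0,0]},{"gripper": 0,"offset": [0,0,-0.03],"rotation": [0,0,0]},{"gripper": 0,"offset": [0,0,-0.03],"rotation": [0,0,0]},{"gripper": 0,"offset": [-0.01,0,-0.015],"rotation": [0,0,0]},{"gripper": 0,"offset": [0,0,0],"rotation": [0,0,0]},{"gripper": 0,"offset": [0,0,0],"rotation": [0,0,0]}]'

```text
clock: 15.65
position: [0.4493, 0.2083, 0.3039]
ee_rot: [0.997, 0.077, 0.0, 0.0]
ft_force: [0.3, -0.2, -0.3]
grip_width: 0.002
grasp_force: 0.0
```

```bash
python3 - <<'E'
from h import *;import cv2
o=manip.get_obs();b=imaging.camera('wrist');a=imaging.camera('side')[200:440,100:420]
k=np.zeros((480,800,3),np.uint8);k[:,:480]=b[:,80:560];k[:240,480:]=a;cv2.imwrite('pics/c6.png',k);print(o['position'],o['ft_force'])
E
```

```text
[0.4493047  0.20828393 0.30392992] [ 0.34034018 -0.16705094 -0.31549893]
```

View pics/c6.png

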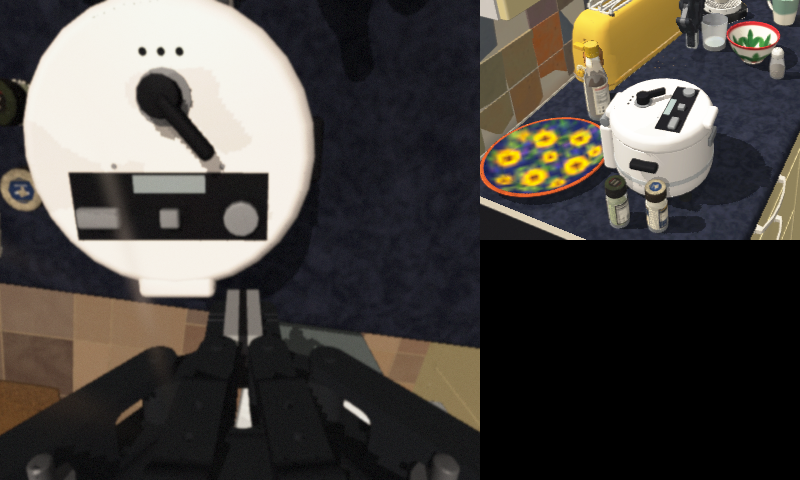

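The lid is shut, the lever is at the right end (205,155), the keys are up and the cooker and the things round it look unmoved. Handing in.

```bash
python3 -c "
from workcell import workorder
print(workorder.hand_in())"
```

```text
the job is handed in; nothing more can be done
None
```

The job is handed in at about 16 s: lid shut, vent lever at its sealed stop, then the programme and start keys each pressed to the bottom and released, with cancel untouched and peak measured push about 14 N (start key); the hand-in gave no verdict.

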